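Third hand for a slatted stand

ROBOT

A 6-joint arm with a two-finger parallel gripper is mounted at the origin on the work surface. World frame = base frame: x ahead of the robot, y to its left, z up, the work surface at z = 0. Lengths are in m, angles in degrees, forces in N, time in s.
With the tool pointing down it reaches from about 0.375 to 0.9 m from the base axis. Payload 3.1 kg.
Tool frame: the origin (TCP) lies on the centre line of the jaws, within the pads' length; the fingertips stand 8 mm ahead of it and the grasp point (between the pads) lies 11 mm behind it; z points along the fingers, y is the line along which they close (so a half turn about z gives the same grasp; the last joint's range is limited). The gripper opens to 87 mm and grips with 3 to 60 N. Pads are 19 mm wide; open, the fingers measure 117 mm over their backs; the gripper's body (75 mm by 190 mm) begins 51 mm behind the grasp point.
Start: joints at [-10.227, 30.224, 82.088, -0, 67.689, -10.227], TCP at [0.625, 0, 0.231] pointing down, gripper open.
Joint ranges: [-176.69, 176.69], [-43.24, 126.21], [12.49, 139.97], [-82, 262], [0, 151.66], [-163.58, 163.58]. Speed limits (degrees/s): [159.86, 159.86, 180, 180, 180, 180].

INTERFACE

Orientations are given as a 3x3 rotation matrix whose columns are the frame's x, y, z axes.
In Python, from rig import * gives the robot as it stands.
- The arm moves only by the tool step_arm, never from a script. Its argument "targets" is a list of rows, each a list of 5 numbers: the opening, from -1 (shut) to 1 (fully open), then the shift along the world's x, y, z normalised to -1 to 1, where 1 is 0.25 m, then the turn about the world's z normalised to -1 to 1, where 1 is 180 degrees. In form: [[fingers, x, y, z, turn], ...]. A call has 1 to 20 rows; each row is the pose to reach, as a shift and turn from the pose commanded when the call began, turning the shorter way round; what a row does not reach only later rows make up. A row lasts 1/10 s, in which the tool goes at most 50 mm and 8.59 degrees, less where a joint would pass 70% of its speed; a pose out of reach is approached as far as the arm can. A call with a number of a shift or a turn outside -1 to 1 is refused whole. A call with a gripper value outside its range is refused whole. The fingers move at their own pace and stop on an object; the grip force is fixed at half the most. Time passes only in rows, so rows that repeat a pose let the fingers close. It gives the time, the measured TCP pose, the force, the opening and the grip force at its end, in the units of the state.
- read_state(): the state, without advancing time (a new reading comes with each control period).
- capture(name): name is "scene" or "side" or "wrist"; returns a dict with "color" (420x560x3 uint8, red, green, blue), "mtx" (3x3 intrinsics, pixels), "pose" (4x4, takes a point from camera to world coordinates). Camera axes: x right, y down, z forward; pixel columns grow to the right and rows downward; lengths in m; the calibration is good to about 2 mm. The wrist camera is an equidistant fisheye: a pixel r from the principal point sees the ray r / f radians off the axis. A picture is of the moment at which its call begins. There is no depth.
- hand_in(): hands the job in; it is judged then, once.
The state is a dict: "time_s": time; "joint_positions": joint angles; "qvel": joint speeds; "tau": joint torques, N m; "position": TCP position; "tcp_rot": TCP orientation; "force": force on the tool from outside, world axes, zero at the start; "moment": the same for the moment, N m; "opening": opening from 0.0 (shut) to 1.0 (fully open); "grasp_force": force on a finger pad.
Only numpy, scipy, OpenCV 4.12 (cv2) and the standard library are available. Lean on these libraries where they do the work, as an engineer would, in place of code of your own. Each camera call takes 0.05 s, during which the arm holds its last target. There are 200 camera calls.

TASK

Help build the little slatted stand on the pastry board: lay the two loose slats crosswise over the two bearers, side by side along the backstop, screw holes over the bearers. Then push them up with the fingertips until they are tight against each other and flat along the backstop, and keep up a steady push of about 10 N so that I can drive the screws: finish while still pushing, do not let go or back off. Lay the slats down rather than dropping them, do not ram the stop, and leave everything else on the counter alone.

Things in the scene. Friction and masses are not known exactly. Their poses are not given: they have to be found in the camera images.
- board: dark wooden pastry board, 300 (its x) x 340 (its y) x 18 mm thick, does not move; origin: centre of its underside, on the counter; its x axis points (away from the robot) at the raised backstop along its far edge: 20 mm thick, 340 mm long, 35 mm above the board's upper face (53 mm above the counter); its near face is the plane x = +130 mm
- board_stop (a point): foot of the backstop's near face, at its middle, on the board's upper face (board frame 130, 0, 18 mm)
- bearer_l: the left bearer of the stand, a wooden strip 180 long (its x) x 30 wide (its y) x 18 mm high, 65 g; origin: centre of its underside; loose on the pastry board, square to the backstop, its far end butted against it (within 2 mm)
- bearer_r: the right bearer of the stand, a wooden strip 180 long (its x) x 30 wide (its y) x 18 mm high, 65 g; origin: centre of its underside; loose on the pastry board, square to the backstop, its far end butted against it (within 2 mm); 120 mm right of the left bearer, centre to centre, parallel to it. A slat lying crosswise on both has its underside 36 mm above the counter
- slat_a: one of two identical loose wooden slats, 45 wide (its x) x 200 long (its y) x 14 mm thick (its z), about 85 g; origin: centre of its underside; countersunk screw holes at y = -60 and +60 mm; starts flat on the bare counter beside the pastry board, by itself, its length roughly along world x
- slat_b: one of two identical loose wooden slats, 45 wide (its x) x 200 long (its y) x 14 mm thick (its z), about 85 g; origin: centre of its underside; countersunk screw holes at y = -60 and +60 mm; starts flat on the bare counter beside the pastry board, by itself, its length roughly along world x
- bundle: the paper-banded bundle of spare slats, 45 x 200 x 42 mm; origin: centre of its underside; not part of the job, leave it
- tier_low: lower tier of the black plastic bento box, 105 x 170 x 48 mm; origin: centre of its underside; not part of the job, leave it
- tier_top: upper tier of the bento box with its lid on, standing on the lower tier, 109 x 174 x 53 mm; origin: centre of its underside; not part of the job, leave it
- bowl: grey ceramic rice bowl, 116 mm across, 60 mm high; origin: centre of its underside; not part of the job, leave it
- paddle: flat wooden rice paddle, 210 mm long, lying on the counter; origin: centre of its underside; not part of the job, leave it
- cruet: small glass cruet with a black twist cap, 62 mm across, 130 mm high; origin: centre of its underside; not part of the job, leave it
- driver: black-handled screwdriver, 190 mm long, lying beyond the pastry board; origin: centre of its underside; not part of the job, leave it
- dish: small white dish of brass screws, 56 mm across, 22 mm high, standing on a near corner of the pastry board; origin: centre of its underside; not part of the job, leave it
There are look-alikes about, which are no part of the job. Leave any blue look-alike of the slat_b alone. What is shaped like the slat_a but red is not meant.

How it is judged:
By the outcome, as a careful person would: the job done as asked, in the order asked, and still so for the second after the job is handed in, while the arm keeps its last pose, push and grip.
It also fails if it takes over 61 s, if anything falls off the work surface, if the arm or the gripper's body presses on something with over 40 N, if the wrist force passes 120 N, or if a joint passes its speed limit or range.

## Working session

There is one attempt and no reset: what is moved stays moved. The work goes in short steps, Python scripts to look and compute and a tool call to move; the robot and the scene stay as the last step left them, time stands still between calls to the robot, and variables do not carry over. Pictures are saved under pics/ and viewed, at most 10 in all, crops included, and the job is handed in when it is done.

Besides the shell and the picture viewer there is one more tool, called after "Request:" in YAML: its name, and indented under it one key for each argument. step_arm: Moves the arm, as the interface text tells. Scaled input: -1 to 1 covers 0.25 m each way for a shift and 180 degrees each way for a turn. Its arguments: {"type":"object","properties":{"targets":{"type":"array","items":{"type":"array","items":{"type":"number"}}}},"required":["targets"]}

```bash
mkdir -p pics; ls; python3 - <<'E'
from rig import *
import cv2,numpy as np
s=read_state();print({k:np.round(v,3).tolist() for k,v in s.items()})
for n in("scene","side","wrist"):
    c=capture(n);cv2.imwrite(f"pics/{n}0.png",c["color"][:,:,::-1]);np.savez(f"{n}0.npz",**c);print(n,c["mtx"].round(1).tolist(),c["pose"].round(3).tolist())
E
```

```text
pics
{'time_s': 0.0, 'joint_positions': [-10.228, 30.281, 82.158, -0.001, 67.688, -10.228], 'qvel': [0.105, -0.018, -0.029, -0.07, 0.055, 0.019], 'tau': [-0.001, -44.005, -17.659, 0.063, 0.058, -0.0], 'position': [0.624, 0.0, 0.23], 'tcp_rot': [[-0.0, 1.0, -0.002], [1.0, 0.0, 0.0], [0.0, -0.002, -1.0]], 'force': [0.461, -0.637, 0.277], 'moment': [-0.026, 0.049, 0.002], 'grasp_force': 0.0, 'opening': 1.003}
scene [[405.7, 0.0, 272.9], [0.0, 405.7, 210.4], [0.0, 0.0, 1.0]] [[0.636, 0.482, -0.603, 1.206], [0.772, -0.375, 0.514, -0.601], [0.022, -0.792, -0.61, 0.786], [0.0, 0.0, 0.0, 1.0]]
side [[543.3, 0.0, 287.6], [0.0, 543.3, 209.5], [0.0, 0.0, 1.0]] [[0.757, -0.405, 0.512, -0.365], [-0.653, -0.477, 0.588, -0.982], [0.006, -0.78, -0.626, 1.089], [0.0, 0.0, 0.0, 1.0]]
wrist [[325.2, 0.0, 278.9], [0.0, 325.2, 208.6], [0.0, 0.0, 1.0]] [[1.0, 0.0, -0.002, 0.625], [-0.0, -0.968, -0.252, 0.069], [-0.002, 0.252, -0.968, 0.385], [0.0, 0.0, 0.0, 1.0]]
```

View pics/scene0.png

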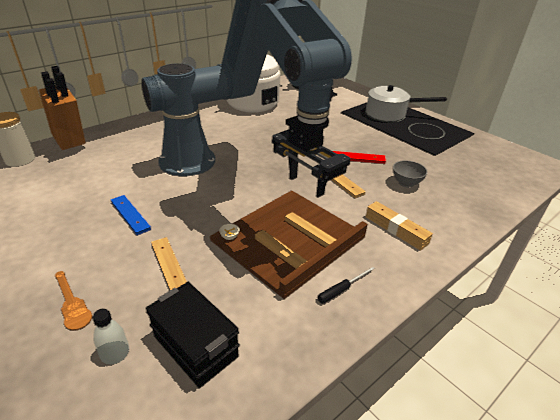

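View pics/side0.png

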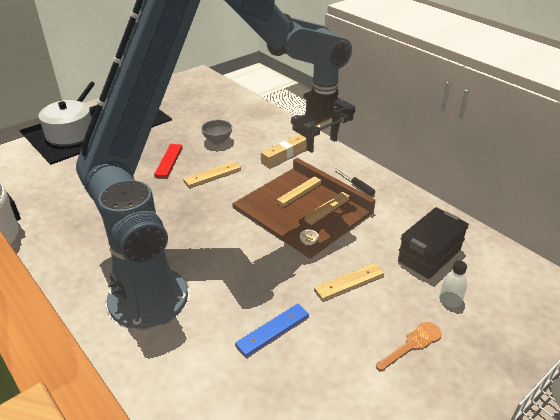

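The side view shows plain wooden slats at (212,174) and (349,281). The look-alikes are red at (168,160), blue at (272,330) and the banded bundle at (284,150). The bearers are at (299,191) and (327,208), and the backstop runs from (297,163) to (373,207). I pick the two plain wooden slats lying by themselves. Next I'll check them in a close crop and measure.

```bash
cat > h.py <<'E'
import numpy as np,cv2
def ray(c,uv):
    uv=np.atleast_2d(np.float64(uv));K=c["mtx"];d=np.c_[(uv-K[:2,2])/K[0,0],np.ones(len(uv))]
    return d@c["pose"][:3,:3].T
def onz(c,uv,z):
    d=ray(c,uv);o=c["pose"][:3,3];return (o+d*((z-o[2])/d[:,2])[:,None])[:,:2]
def mask(c):
    h=cv2.cvtColor(c["color"],cv2.COLOR_RGB2HSV)
    return cv2.inRange(h,(12,95,95),(28,255,255))
E
python3 - <<'E'
from h import *
for n in("side","scene"):
    c=dict(np.load(f"{n}0.npz"));m=mask(c)
    k,l,st,ce=cv2.connectedComponentsWithStats(m)
    for i in range(1,k):
        if st[i,4]<250 : continue
        P=np.argwhere(l==i)[:,::-1]
        if n=="side" and P[:,0].min()<120: continue
        W=onz(c,P,.014);r=cv2.minAreaRect((W*1000).astype(np.float32))
        print(n,ce[i].round(),st[i,4],"rect z14",np.round(r[0],1),np.round(r[1],1),round(r[2],1))
c=dict(np.load("side0.npz"));a=c["color"][110:320,150:400];m=mask(c)[110:320,150:400]
b=np.hstack([a[:,:,::-1],cv2.cvtColor(m,cv2.COLOR_GRAY2BGR)[:, :]])
b=cv2.resize(a[:,:,::-1],None,fx=2.8,fy=2.8,interpolation=2);m=cv2.resize(m,None,fx=2.8,fy=2.8,interpolation=0)
cv2.drawContours(b,cv2.findContours(m,0,1)[0],-1,(0,255,0),1);cv2.imwrite("pics/crop.png",b)
E
```

```text
side [273. 155.] 394 rect z14 [682.9 302.3] [123.8  88.8] 1.8
side [212. 174.] 573 rect z14 [446.  345.4] [ 58.6 202.3] 82.4
side [293. 201.] 3136 rect z14 [561.6  43.7] [300.9 277.9] 4.8
side [348. 281.] 1045 rect z14 [ 439.9 -314.7] [ 52.3 203.3] 77.5
side [413. 343.] 995 rect z14 [ 393.  -565.6] [207.4  59.8] 2.7
scene [93. 74.] 425 rect z14 [-1504.   178.] [  70.2 1525.3] 73.4
scene [28. 90.] 490 rect z14 [-1520.6  -219.5] [  73.1 1498.6] 82.7
scene [349. 186.] 318 rect z14 [494.  340.7] [ 58.6 135.4] 81.4
scene [296. 234.] 4451 rect z14 [546.   31.6] [279.2 381.3] 4.7
scene [380. 214.] 469 rect z14 [664.1 301.6] [108.5  95. ] 2.1
scene [414. 234.] 663 rect z14 [783.3 304.4] [105.6  96. ] 2.7
scene [168. 263.] 916 rect z14 [ 442.6 -312.3] [ 46.1 197.7] 77.5
scene [ 72. 306.] 1009 rect z14 [ 407.9 -548.8] [ 59.4 209.7] 80.8
```

View pics/crop.png

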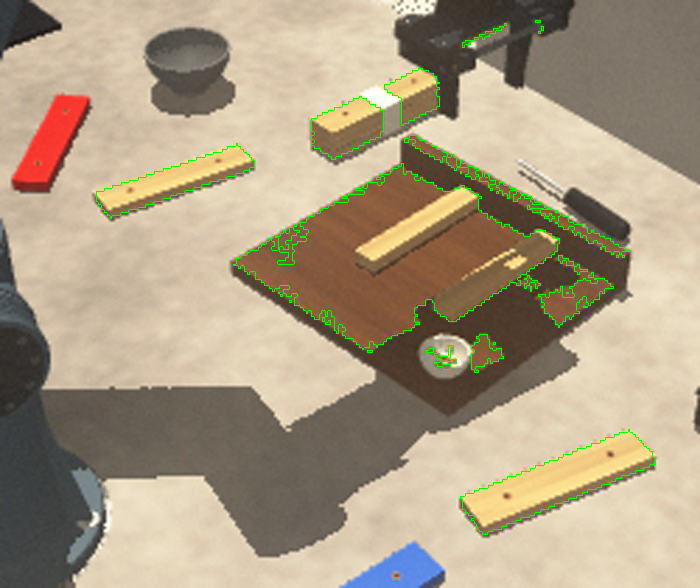

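View pics/wrist0.png

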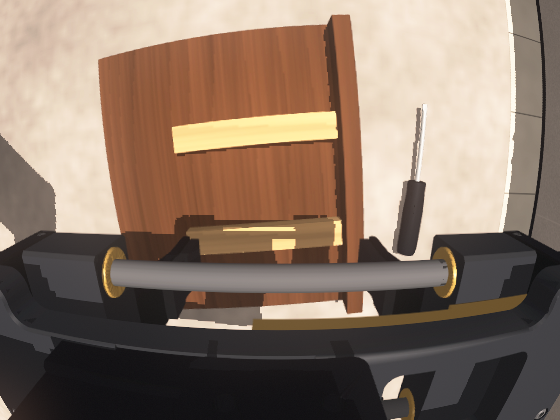

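The crop confirms two plain slats, each with two screw holes: left at crop (175,180), right at (558,482). Red, blue and the bundle are excluded. The wrist view shows bearer_l at about (255,132), bearer_r at about (268,236), and the stop's near edge running from about (328,20) to (347,310).

```bash
cat >> h.py <<'E'
def fray(c,uv):
    uv=np.atleast_2d(np.float64(uv));K=c["mtx"];p=(uv-K[:2,2])/K[0,0];r=np.linalg.norm(p,axis=1)
    d=np.c_[p*(np.sin(r)/r)[:,None],np.cos(r)];return d@c["pose"][:3,:3].T
def fz(c,uv,z):
    d=fray(c,uv);o=c["pose"][:3,3];return (o+d*((z-o[2])/d[:,2])[:,None])[:,:2]
E
python3 - <<'E'
from h import *
c=dict(np.load("side0.npz"));g=cv2.cvtColor(c["color"],cv2.COLOR_RGB2GRAY)
for nm,hs in(("a",[(131,189),(217,160)]),("b",[(506,496),(610,454)])):
    q=[]
    for u,v in hs:
        u,v=int(150+u/2.8),int(110+v/2.8);w=np.maximum(np.median(g[v-3:v+4,u-3:u+4])-g[v-3:v+4,u-3:u+4].astype(float)-15,0)
        y,x=np.mgrid[v-3:v+4,u-3:u+4];q.append(((w*x).sum()/w.sum(),(w*y).sum()/w.sum()))
    W=onz(c,q,.014)*1000;d=W[1]-W[0];print(nm,W.round(1).tolist(),"mid",W.mean(0).round(1),"L",np.hypot(*d).round(1),"deg",np.degrees(np.arctan2(d[1],d[0])).round(1))
w=dict(np.load("wrist0.npz"));g=cv2.cvtColor(w["color"],cv2.COLOR_RGB2GRAY)
for v in(40,70,100,180,210):print(v,g[v,318:370].tolist())
m=((g>135)).astype(np.uint8);m[:105]=0;m[165:]=0;m[:,:165]=0;m[:,342:]=0
P=np.argwhere(m)[:,::-1];k,l,st,ce=cv2.connectedComponentsWithStats(m);i=1+st[1:,4].argmax();P=np.argwhere(l==i)[:,::-1]
for z in(.036,):
    r=cv2.minAreaRect((fz(w,P,z)*1000).astype(np.float32));print(st[i],r,cv2.boxPoints(r).round(1).tolist())
E
```

```text
a [[391.4, 362.8], [510.4, 345.4]] mid [450.9 354.1] L 120.3 deg -8.3
b [[386.8, -297.1], [504.1, -323.3]] mid [ 445.5 -310.2] L 120.2 deg -12.6
40 [108, 108, 108, 108, 110, 97, 65, 65, 66, 67, 64, 58, 58, 59, 60, 59, 87, 114, 119, 119, 119, 118, 117, 116, 115, 115, 113, 114, 115, 116, 115, 114, 115, 114, 137, 215, 228, 227, 227, 227, 227, 227, 226, 226, 225, 225, 225, 225, 223, 223, 224, 223]
70 [113, 112, 113, 109, 108, 108, 108, 109, 109, 62, 63, 63, 64, 61, 57, 56, 58, 58, 59, 85, 110, 119, 120, 120, 118, 117, 116, 116, 114, 114, 114, 114, 115, 115, 114, 114, 113, 140, 209, 226, 226, 226, 226, 227, 228, 228, 228, 229, 229, 228, 229, 229]
100 [118, 118, 118, 116, 118, 117, 112, 112, 112, 109, 106, 64, 66, 68, 68, 67, 63, 60, 61, 61, 61, 69, 100, 121, 122, 121, 121, 120, 119, 116, 115, 115, 115, 115, 115, 115, 113, 114, 114, 116, 181, 222, 222, 222, 221, 221, 221, 221, 221, 222, 222, 222]
180 [106, 107, 105, 103, 101, 109, 113, 113, 112, 112, 116, 115, 115, 113, 110, 108, 107, 94, 62, 63, 63, 60, 57, 59, 59, 59, 73, 103, 118, 120, 120, 120, 119, 117, 115, 113, 111, 109, 109, 109, 109, 109, 110, 109, 155, 225, 233, 233, 233, 233, 233, 234]
210 [106, 103, 103, 105, 102, 101, 101, 109, 110, 110, 108, 111, 114, 113, 111, 110, 109, 107, 99, 61, 61, 60, 58, 56, 56, 57, 57, 67, 97, 116, 118, 118, 118, 117, 115, 114, 113, 110, 107, 107, 107, 109, 109, 107, 104, 159, 222, 233, 233, 234, 235, 235]
[ 172  111  166   43 4627] ((596.0368041992188, 63.824954986572266), (180.48800659179688, 30.89120864868164), 4.72074031829834) [[504.79998779296875, 71.80000305175781], [507.3999938964844, 41.0], [687.2000122070312, 55.900001525878906], [684.7000122070312, 86.5999984741211]]
```

```bash
python3 - <<'E'
from h import *
w=dict(np.load("wrist0.npz"));g=cv2.cvtColor(w["color"],cv2.COLOR_RGB2GRAY).astype(float)
E=[]
for v in list(range(25,105,5))+list(range(165,225,5)):
    a=g[v,320:366];b=np.where((a[:-1]<88)&(a[1:]>=88))[0]
    if len(b)<1: continue
    i=b[0];E.append((320+i+(88-a[i])/(a[i+1]-a[i]),v))
W=fz(w,E,.053)*1000
for _ in range(3):
    p=np.polyfit(W[:,1],W[:,0],1);r=W[:,0]-np.polyval(p,W[:,1]);W=W[abs(r)<2]
print(len(W),r.std().round(2),"yaw",np.degrees(np.arctan(-p[0])).round(2),"x at y=0",p[1],"yrange",W[:,1].min(),W[:,1].max())
t=np.radians(4.7);ex=np.array([np.cos(t),np.sin(t)]);ey=np.array([-ex[1],ex[0]])
bl=np.array([596.04,63.8]);mid=bl-60*ey   # midpoint between bearers
# distance from bearer mid along ex to stop line
q=np.polyfit(W[:,1],W[:,0],1)
s=(q[1]+q[0]*mid[1]-mid[0])/(ex[0]-q[0]*ex[1])
stop=mid+s*ex;print("mid",mid,"s(should be~90-92)",s,"stop",stop)
for d in(45,115):print(d,(stop-d*ex).round(1))
E
```

```text
24 0.09 yaw 4.77 x at y=0 693.9017133795115 yrange -8.375467297026859 176.62272453115855
mid [600.95631052   4.00175679] s(should be~90-92) 92.28982462330544 stop [692.93580016  11.56384738]
45 [648.1   7.9]
115 [578.3   2.1]
```

Measurements agree: bearer_l comes out at 180.5x30.9 mm, hole spacing at 120 mm, stop yaw at 4.7°, and the bearer end within 2.3 mm of the stop. First I'll move above the left slat.

Request:
step_arm:
  targets:
    - [1,-0.2,0.3,-0.1,0.1]
    - [1,-0.4,0.6,-0.2,0.2]
    - [1,-0.6,0.8,-0.3,0.3]
    - [1,-0.696,1,-0.4,0.4]
    - [1,-0.696,1,-0.4,0.454]
    - [1,-0.696,1,-0.4,0.454]
    - [1,-0.696,1,-0.4,0.454]
    - [1,-0.696,1,-0.4,0.454]
    - [1,-0.696,1,-0.4,0.454]
    - [1,-0.696,1,-0.4,0.454]
    - [1,-0.696,1,-0.4,0.454]

```text
time_s: 1.25
position: [0.4508, 0.2502, 0.1304]
tcp_rot: [[-0.99, 0.144, -0.0], [0.144, 0.99, -0.0], [0.0, -0.0, -1.0]]
force: [-0.9, 0.4, 0.6]
opening: 1.0
grasp_force: 0.0
```

Request:
step_arm:
  targets:
    - [1,0,0.2,0,0]
    - [1,0,0.416,0,0]
    - [1,0,0.416,-0.1,0]
    - [1,0,0.416,-0.1,0]

```text
time_s: 1.65
position: [0.4489, 0.3545, 0.1033]
tcp_rot: [[-0.99, 0.143, -0.005], [0.143, 0.99, -0.002], [0.004, -0.003, -1.0]]
force: [-0.4, 0.8, -0.5]
opening: 0.995
grasp_force: 0.0
```

```bash
cat >> h.py <<'E'
def st():
    from rig import read_state
    s=read_state();y=np.array(s["tcp_rot"])[:,1];print(s["time_s"],"pos",np.round(np.array(s["position"])*1000,1),"yaw",np.degrees(np.arctan2(y[1],y[0])).round(2),"F",np.round(s["force"],1),"open",round(float(s["opening"])*87,1),"gf",s["grasp_force"]);return s
E
python3 - <<'E'
from h import *;from rig import *
st();c=capture("wrist");np.savez("w1.npz",**c);cv2.imwrite("pics/w1.png",c["color"][:,:,::-1])
E
```

```text
1.65 pos [448.9 354.5 103.3] yaw 81.78 F [-0.4  0.8 -0.5] open 86.6 gf 0.0
```

View pics/w1.png

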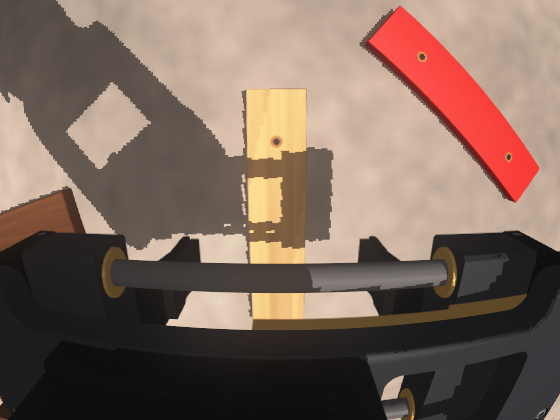

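The slat is centred between the fingers (edges at columns 247 and 306, hole at (277,142)), and the red one is clear of them. I'll descend.

Request:
step_arm:
  targets:
    - [1,0,0,-0.1,0]
    - [1,0,0,-0.2,0]
    - [1,0,0,-0.28,0]
    - [1,0,0,-0.32,0]
    - [1,0,0,-0.35,0]
    - [1,0,0,-0.37,0]
    - [1,0,0,-0.37,0]

```text
time_s: 2.4
position: [0.4512, 0.3538, 0.0132]
tcp_rot: [[-0.989, 0.145, 0.0], [0.145, 0.989, 0.0], [-0.0, 0.0, -1.0]]
force: [0.3, 0.4, -0.9]
opening: 0.999
grasp_force: 0.0
```

Request:
step_arm:
  targets:
    - [-1,0,0,0,0]
    - [-1,0,0,0,0]
    - [-1,0,0,0,0]
    - [-1,0,0,0,0]
    - [-1,0,0,0,0]
    - [-1,0,0,0,0]

```text
time_s: 3.0
position: [0.4509, 0.354, 0.0131]
tcp_rot: [[-0.99, 0.144, -0.0], [0.144, 0.99, -0.0], [0.0, -0.0, -1.0]]
force: [-0.1, -1.0, 0.5]
opening: 0.54
grasp_force: 0.3
```

Request:
step_arm:
  targets:
    - [-1,0,0,0,0]
    - [-1,0,0,0,0]
    - [-1,0,0,0.03,0]
    - [-1,0,0,0.1,0]
    - [-1,0,0,0.2,0]
    - [-1,0,0,0.3,0]
    - [-1,0,0,0.4,0]
    - [-1,0,0,0.4,0]

```text
time_s: 3.8
position: [0.4532, 0.3553, 0.1166]
tcp_rot: [[-0.99, 0.144, 0.007], [0.144, 0.99, 0.004], [-0.006, 0.005, -1.0]]
force: [0.0, 0.8, -1.0]
opening: 0.512
grasp_force: 30.0
```

Request:
step_arm:
  targets:
    - [-1,0.05,-0.08,0,-0.04]
    - [-1,0.1,-0.16,0,-0.08]
    - [-1,0.17,-0.26,0,-0.12]
    - [-1,0.24,-0.36,0,-0.16]
    - [-1,0.31,-0.46,0,-0.2]
    - [-1,0.38,-0.56,0,-0.24]
    - [-1,0.45,-0.66,0,-0.28]
    - [-1,0.52,-0.76,0,-0.32]
    - [-1,0.59,-0.86,0,-0.36]
    - [-1,0.66,-0.95,0,-0.4]
    - [-1,0.7,-1,0,-0.428]
    - [-1,0.7,-1,0,-0.428]
    - [-1,0.7,-1,0,-0.428]

```text
time_s: 5.1
position: [0.6248, 0.1042, 0.112]
tcp_rot: [[-0.083, 0.997, -0.003], [0.997, 0.083, 0.0], [0.001, -0.003, -1.0]]
force: [-1.3, 0.7, -1.6]
opening: 0.51
grasp_force: 30.0
```

Request:
step_arm:
  targets:
    - [-1,0.02,-0.1,0,0]
    - [-1,0.04,-0.2,0,0]
    - [-1,0.06,-0.3,0,0]
    - [-1,0.07,-0.36,0,0]
    - [-1,0.07,-0.386,0,0]
    - [-1,0.07,-0.386,0,0]
    - [-1,0.07,-0.386,0,0]

```text
time_s: 5.8
position: [0.6428, 0.0087, 0.1129]
tcp_rot: [[-0.082, 0.997, -0.001], [0.997, 0.082, 0.001], [0.001, -0.001, -1.0]]
force: [0.6, -0.5, -1.0]
opening: 0.511
grasp_force: 30.0
```

```bash
python3 - <<'E'
from h import *;from rig import *
st();c=capture("wrist");np.savez("w2.npz",**c);cv2.imwrite("pics/w2.png",c["color"][:,:,::-1])
E
```

```text
5.8 pos [642.8   8.7 112.9] yaw 4.73 F [ 0.6 -0.5 -1. ] open 44.5 gf 29.998407661914825
```

View pics/w2.png

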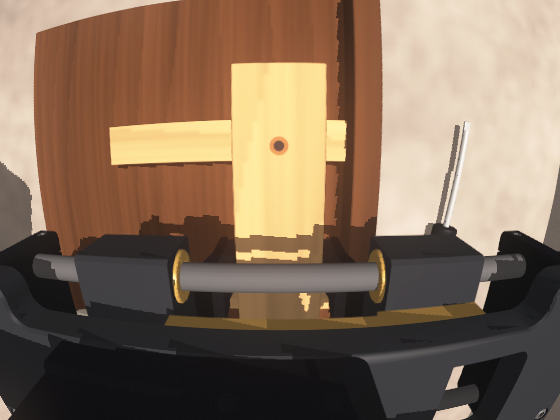

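The slat is held square above the bearers, with its hole at (279,146). I'll check where that hole lies relative to the TCP.

```bash
python3 - <<'E'
from h import *
w=dict(np.load("w2.npz"));t=np.radians(4.73);ex=np.array([np.cos(t),np.sin(t)]);ey=np.array([-ex[1],ex[0]])
h=fz(w,[(279,145.5)],.1135)[0]*1000;tc=np.array([642.8,8.7]);e=fz(w,[(278,63)],.1135)[0]*1000
print("hole rel tcp",(h-tc)@ex,(h-tc)@ey,"end",(e-tc)@ey,"hole rel bearer_l",(h-[596.04,63.8])@ex,(h-[596.04,63.8])@ey)
E
```

```text
hole rel tcp 0.22883773428492926 59.0517362530958 end 98.70468402193818 hole rel bearer_l 42.28602492856503 0.28354242935061746
```

Request:
step_arm:
  targets:
    - [-1,0,0,-0.06,0]
    - [-1,0,0,-0.12,0]
    - [-1,0,0,-0.18,0]
    - [-1,0,0,-0.22,0]
    - [-1,0,0,-0.235,0]
    - [-1,0,0,-0.245,0]
    - [-1,0,0,-0.25,0]
    - [-1,0,0,-0.253,0]
    - [-1,0,0,-0.256,0]
    - [-1,0,0,-0.256,0]

```text
time_s: 6.85
position: [0.6437, 0.0075, 0.0494]
tcp_rot: [[-0.082, 0.997, 0.001], [0.997, 0.082, -0.0], [-0.0, 0.001, -1.0]]
force: [-1.2, 1.1, -0.8]
opening: 0.513
grasp_force: 30.0
```

Request:
step_arm:
  targets:
    - [-1,0,0,-0.002,0]
    - [-1,0,0,-0.004,0]
    - [-1,0,0,-0.004,0]

```text
time_s: 7.15
position: [0.6438, 0.0075, 0.0491]
tcp_rot: [[-0.082, 0.997, 0.001], [0.997, 0.082, -0.0], [-0.0, 0.001, -1.0]]
force: [-1.1, -0.1, 5.3]
opening: 0.511
grasp_force: 30.0
```

Contact made (5 N upward). I'll open slightly and lift off.

Request:
step_arm:
  targets:
    - [0.3,0,0,0,0]
    - [0.3,0,0,0,0]
    - [0.3,0,0,0,0]
    - [0.3,0,0,0,0]
    - [0.3,0,0,0,0]

```text
time_s: 7.65
position: [0.6434, 0.0075, 0.0478]
tcp_rot: [[-0.082, 0.997, -0.0], [0.997, 0.082, 0.0], [0.0, -0.0, -1.0]]
force: [0.0, -0.2, 0.3]
opening: 0.647
grasp_force: 0.0
```

Request:
step_arm:
  targets:
    - [0.3,0,0,0.02,0]
    - [0.3,0,0,0.06,0]
    - [0.3,0,0,0.14,0]
    - [0.3,0,0,0.24,0]
    - [0.3,0,0,0.34,0]
    - [0.3,0,0,0.4,0]
    - [0.3,0,0,0.4,0]

```text
time_s: 8.35
position: [0.6454, 0.0073, 0.1513]
tcp_rot: [[-0.082, 0.997, 0.006], [0.997, 0.082, -0.001], [-0.002, 0.006, -1.0]]
force: [0.6, 0.0, 0.5]
opening: 0.649
grasp_force: 0.0
```

```bash
python3 - <<'E'
from h import *;from rig import *
st();c=capture("wrist");np.savez("w3.npz",**c);cv2.imwrite("pics/w3.png",c["color"][:,:,::-1])
E
```

```text
8.35 pos [645.4   7.3 151.3] yaw 4.69 F [0.6 0.  0.5] open 56.5 gf 0.0
```

View pics/w3.png

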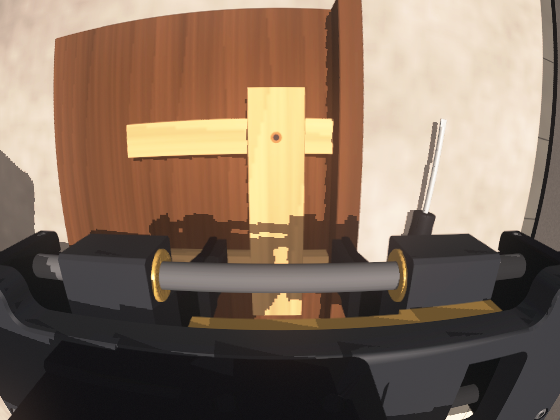

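The first slat lies across both bearers with its hole at (276,137), inside bearer_l's strip. Now the second slat.

Request:
step_arm:
  targets:
    - [1,-0.1,-0.1,0,0.04]
    - [1,-0.2,-0.25,0,0.09]
    - [1,-0.3,-0.4,0,0.13]
    - [1,-0.42,-0.55,0,0.18]
    - [1,-0.54,-0.7,0,0.23]
    - [1,-0.66,-0.85,0,0.27]
    - [1,-0.75,-0.95,0,0.32]
    - [1,-0.792,-1,0,0.36]
    - [1,-0.792,-1,0,0.404]
    - [1,-0.792,-1,0,0.404]
    - [1,-0.792,-1,0,0.404]

```text
time_s: 9.5
position: [0.445, -0.242, 0.1472]
tcp_rot: [[-0.975, 0.221, -0.001], [0.221, 0.975, 0.001], [0.002, 0.001, -1.0]]
force: [0.5, -0.2, 0.2]
opening: 1.0
grasp_force: 0.0
```

Request:
step_arm:
  targets:
    - [1,0,-0.15,0,0]
    - [1,0,-0.271,-0.05,0]
    - [1,0,-0.271,-0.12,0]
    - [1,0,-0.271,-0.18,0]
    - [1,0,-0.271,-0.18,0]
    - [1,0,-0.271,-0.18,0]

```text
time_s: 10.1
position: [0.4456, -0.3094, 0.1027]
tcp_rot: [[-0.976, 0.218, -0.001], [0.218, 0.976, 0.001], [0.001, 0.001, -1.0]]
force: [-0.6, 0.4, 1.4]
opening: 1.0
grasp_force: 0.0
```

```bash
python3 - <<'E'
from h import *;from rig import *
s=st();c=capture("wrist");np.savez("w4.npz",**c);cv2.imwrite("pics/w4.png",c["color"][:,:,::-1])
E
```

```text
10.1 pos [ 445.6 -309.4  102.7] yaw 77.39 F [-0.6  0.4  1.4] open 87.0 gf 0.0
```

View pics/w4.png

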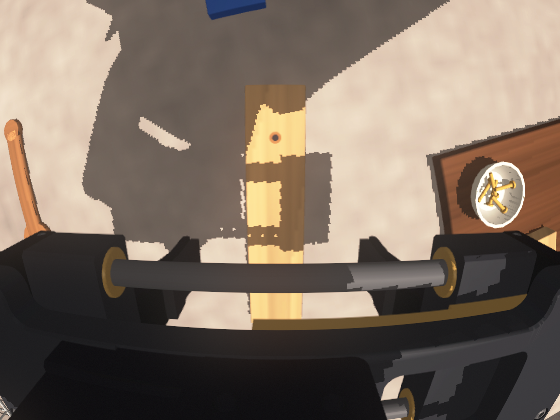

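The second slat is centred (hole at (275,138)). Blue and the dish are clear.

Request:
step_arm:
  targets:
    - [1,0,0,-0.1,0]
    - [1,0,0,-0.2,0]
    - [1,0,0,-0.28,0]
    - [1,0,0,-0.32,0]
    - [1,0,0,-0.345,0]
    - [1,0,0,-0.36,0]
    - [1,0,0,-0.36,0]
    - [-1,0,0,-0.36,0]
    - [-1,0,0,-0.36,0]
    - [-1,0,0,-0.36,0]
    - [-1,0,0,-0.36,0]
    - [-1,0,0,-0.36,0]
    - [-1,0,0,-0.36,0]
    - [-1,0,0,-0.36,0]
    - [-1,0,0,-0.36,0]

```text
time_s: 11.65
position: [0.4455, -0.3103, 0.0131]
tcp_rot: [[-0.976, 0.218, 0.0], [0.218, 0.976, -0.0], [-0.0, -0.0, -1.0]]
force: [-0.3, 0.6, 0.2]
opening: 0.513
grasp_force: 30.0
```

Request:
step_arm:
  targets:
    - [-1,0,0,0.03,0]
    - [-1,0,0,0.1,0]
    - [-1,0,0,0.2,0]
    - [-1,0,0,0.3,0]
    - [-1,0,0,0.4,0]
    - [-1,0,0,0.4,0]

```text
time_s: 12.25
position: [0.4471, -0.3117, 0.1164]
tcp_rot: [[-0.976, 0.218, 0.005], [0.218, 0.976, -0.005], [-0.006, -0.004, -1.0]]
force: [0.2, 0.2, -0.3]
opening: 0.512
grasp_force: 30.0
```

Request:
step_arm:
  targets:
    - [-1,0.03,0.08,0,-0.04]
    - [-1,0.07,0.18,0,-0.08]
    - [-1,0.12,0.28,0,-0.12]
    - [-1,0.17,0.38,0,-0.16]
    - [-1,0.22,0.48,0,-0.2]
    - [-1,0.27,0.58,0,-0.24]
    - [-1,0.32,0.68,0,-0.28]
    - [-1,0.37,0.78,0,-0.32]
    - [-1,0.42,0.88,0,-0.36]
    - [-1,0.46,0.96,0,-0.39]
    - [-1,0.499,1,0,-0.404]
    - [-1,0.499,1,0,-0.404]

```text
time_s: 13.45
position: [0.5707, -0.0587, 0.1123]
tcp_rot: [[-0.084, 0.996, -0.0], [0.996, 0.084, 0.0], [0.0, -0.0, -1.0]]
force: [0.0, -0.9, 0.5]
opening: 0.51
grasp_force: 30.0
```

Request:
step_arm:
  targets:
    - [-1,0,0.08,0,0]
    - [-1,0,0.16,0,0]
    - [-1,0,0.22,0,0]
    - [-1,0,0.247,0,0]
    - [-1,0,0.247,0,0]
    - [-1,0,0.247,0,0]
    - [-1,0,0.247,0,0]

```text
time_s: 14.15
position: [0.5704, 0.0007, 0.1131]
tcp_rot: [[-0.081, 0.997, 0.0], [0.997, 0.081, -0.0], [-0.0, 0.0, -1.0]]
force: [-1.4, -1.2, -1.2]
opening: 0.511
grasp_force: 30.0
```

```bash
python3 - <<'E'
from h import *;from rig import *
s=st();w=capture("wrist");np.savez("w5.npz",**w);g=cv2.cvtColor(w["color"],cv2.COLOR_RGB2GRAY)[125:165,262:296].astype(float)
v,u=np.unravel_index(cv2.GaussianBlur(g,(0,0),2).argmin(),g.shape);px=(262+u,125+v);print(px)
p=np.array(s["position"])*1000;t=np.radians(4.73);ex=np.array([np.cos(t),np.sin(t)]);ey=np.array([-ex[1],ex[0]])
h=fz(w,[px],p[2]/1000+.0005)[0]*1000
print("hole rel tcp",(h-p[:2])@ex,(h-p[:2])@ey,"rel bearer",(h-[596.04,63.8])@ex,(h-[596.04,63.8])@ey)
E
```

```text
14.15 pos [570.4   0.7 113.1] yaw 4.64 F [-1.4 -1.2 -1.2] open 44.4 gf 29.9998739361763
(np.int64(279), np.int64(144))
hole rel tcp 0.3255472254704195 59.72457341460915 rel bearer -30.43855708362029 -1.025607338489213
```

Request:
step_arm:
  targets:
    - [-1,0,0.004,-0.06,0]
    - [-1,0,0.004,-0.12,0]
    - [-1,0,0.004,-0.18,0]
    - [-1,0,0.004,-0.22,0]
    - [-1,0,0.004,-0.235,0]
    - [-1,0,0.004,-0.245,0]
    - [-1,0,0.004,-0.25,0]
    - [-1,0,0.004,-0.254,0]
    - [-1,0,0.004,-0.257,0]
    - [-1,0,0.004,-0.26,0]
    - [-1,0,0.004,-0.26,0]

```text
time_s: 15.3
position: [0.5705, 0.0025, 0.0491]
tcp_rot: [[-0.082, 0.997, 0.001], [0.997, 0.082, -0.0], [-0.0, 0.001, -1.0]]
force: [-0.8, -0.0, 4.9]
opening: 0.515
grasp_force: 30.0
```

Request:
step_arm:
  targets:
    - [0.3,0,0,0,0]
    - [0.3,0,0,0,0]
    - [0.3,0,0,0,0]
    - [0.3,0,0,0,0]
    - [0.3,0,0,0,0]
    - [0.3,0,0,0.02,0]
    - [0.3,0,0,0.06,0]
    - [0.3,0,0,0.14,0]
    - [0.3,0,0,0.24,0]
    - [0.3,0,0,0.34,0]
    - [0.3,0,0,0.4,0]
    - [0.3,0,0,0.4,0]

```text
time_s: 16.5
position: [0.5721, 0.0023, 0.1513]
tcp_rot: [[-0.082, 0.997, 0.006], [0.997, 0.082, -0.001], [-0.002, 0.006, -1.0]]
force: [0.5, -0.3, -0.1]
opening: 0.65
grasp_force: 0.0
```

Request:
step_arm:
  targets:
    - [0.6,-0.05,0,0,0.04]
    - [0.6,-0.1,-0.01,0,0.08]
    - [0.6,-0.15,-0.02,0,0.12]
    - [0.6,-0.2,-0.023,0,0.16]
    - [0.6,-0.228,-0.023,0,0.2]
    - [0.6,-0.228,-0.023,0,0.24]
    - [0.6,-0.228,-0.023,0,0.28]
    - [0.6,-0.228,-0.023,0,0.32]
    - [0.6,-0.228,-0.023,0,0.36]
    - [0.6,-0.228,-0.023,0,0.4]
    - [0.6,-0.228,-0.023,0,0.44]
    - [0.6,-0.228,-0.023,0,0.48]
    - [0.6,-0.228,-0.023,0,0.5]
    - [0.6,-0.228,-0.023,0,0.5]
    - [0.6,-0.228,-0.023,0,0.5]

```text
time_s: 18.0
position: [0.5128, -0.0031, 0.1477]
tcp_rot: [[-0.997, -0.08, -0.001], [-0.08, 0.997, 0.0], [0.001, 0.0, -1.0]]
force: [-0.4, -0.2, 0.0]
opening: 0.798
grasp_force: 0.0
```

```bash
python3 - <<'E'
from h import *;from rig import *
s=st();c=capture("scene");d=capture("side")
a=cv2.resize(c["color"][180:305,200:375],(560,400));b=cv2.resize(d["color"][150:265,225:385],(560,400))
np.savez("s6.npz",**d);cv2.imwrite("pics/c6.png",cv2.resize(np.vstack([a,b])[:,:,::-1],(420,600)))
E
```

```text
18.0 pos [512.8  -3.1 147.7] yaw 94.6 F [-0.4 -0.2  0. ] open 69.4 gf 0.0
```

View pics/c6.png

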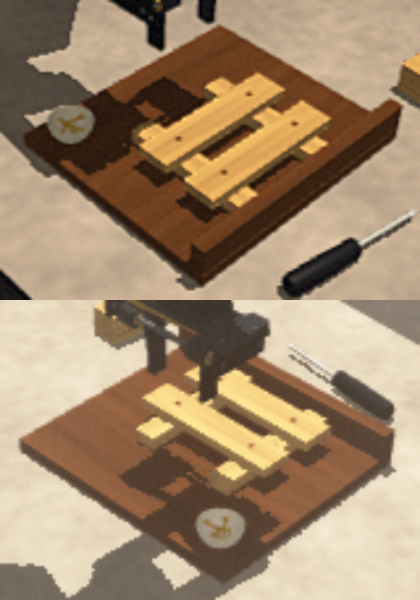

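Both slats lie across the bearers with a gap between them, holes over the bearers and the dish clear. I'll lower the fingertips behind the near slat and push.

Request:
step_arm:
  targets:
    - [0.6,0,0,-0.1,0]
    - [0.6,0,0,-0.2,0]
    - [0.6,0,0,-0.3,0]
    - [0.6,0,0,-0.35,0]
    - [0.6,0,0,-0.38,0]
    - [0.6,0,0,-0.392,0]
    - [0.6,0,0,-0.392,0]

```text
time_s: 18.8
position: [0.5136, -0.0033, 0.0503]
tcp_rot: [[-0.997, -0.082, 0.001], [-0.082, 0.997, -0.0], [-0.001, -0.0, -1.0]]
force: [-0.1, -0.1, 0.6]
opening: 0.801
grasp_force: 0.0
```

Request:
step_arm:
  targets:
    - [0.6,0.02,0.002,0,0]
    - [0.6,0.04,0.003,0,0]
    - [0.6,0.06,0.005,0,0]
    - [0.6,0.075,0.006,0,0]
    - [0.6,0.085,0.007,0,0]
    - [0.6,0.095,0.008,0,0]
    - [0.6,0.105,0.009,0,0]
    - [0.6,0.115,0.009,0,0]
    - [0.6,0.125,0.01,0,0]
    - [0.6,0.135,0.011,0,0]
    - [0.6,0.145,0.012,0,0]
    - [0.6,0.155,0.013,0,0]
    - [0.6,0.165,0.014,0,0]
    - [0.6,0.175,0.014,0,0]
    - [0.6,0.175,0.014,0,0]

```text
time_s: 20.3
position: [0.5576, 0.0002, 0.0501]
tcp_rot: [[-0.997, -0.082, 0.001], [-0.082, 0.997, -0.0], [-0.001, -0.0, -1.0]]
force: [-0.3, 0.3, -0.0]
opening: 0.799
grasp_force: 0.0
```

Request:
step_arm:
  targets:
    - [0.6,0.01,0.001,0,0]
    - [0.6,0.02,0.002,0,0]
    - [0.6,0.03,0.002,0,0]
    - [0.6,0.04,0.003,0,0]
    - [0.6,0.05,0.004,0,0]
    - [0.6,0.06,0.005,0,0]
    - [0.6,0.07,0.006,0,0]
    - [0.6,0.08,0.007,0,0]
    - [0.6,0.08,0.007,0,0]
    - [0.6,0.08,0.007,0,0]

```text
time_s: 21.3
position: [0.5776, 0.002, 0.0501]
tcp_rot: [[-0.997, -0.082, 0.001], [-0.082, 0.997, -0.0], [-0.001, -0.0, -1.0]]
force: [-0.2, 0.8, 0.4]
opening: 0.802
grasp_force: 0.0
```

Request:
step_arm:
  targets:
    - [0.6,0.008,0.001,0,0]
    - [0.6,0.016,0.001,0,0]
    - [0.6,0.024,0.002,0,0]
    - [0.6,0.032,0.003,0,0]
    - [0.6,0.038,0.003,0,0]
    - [0.6,0.042,0.003,0,0]
    - [0.6,0.046,0.004,0,0]
    - [0.6,0.05,0.004,0,0]
    - [0.6,0.05,0.004,0,0]

```text
time_s: 22.2
position: [0.5898, 0.003, 0.0501]
tcp_rot: [[-0.997, -0.082, 0.001], [-0.082, 0.997, -0.0], [-0.001, -0.0, -1.0]]
force: [-0.6, -0.0, -0.3]
opening: 0.803
grasp_force: 0.2
```

```bash
python3 - <<'E'
from h import *;from rig import *
s=st();d=capture("side");e=capture("scene")
a=cv2.resize(e["color"][180:305,200:375],(560,400));b=cv2.resize(d["color"][150:265,225:385],(560,400))
cv2.imwrite("pics/c7.png",np.vstack([a,b])[:,:,::-1])
E
```

```text
22.2 pos [589.8   3.   50.1] yaw 94.68 F [-0.6 -0.  -0.3] open 69.9 gf 0.24530876660719514
```

Request:
step_arm:
  targets:
    - [0.6,0.002,0,0,0]
    - [0.6,0.004,0,0,0]
    - [0.6,0.006,0,0,0]
    - [0.6,0.008,0.001,0,0]
    - [0.6,0.01,0.001,0,0]
    - [0.6,0.01,0.001,0,0]

```text
time_s: 22.9
position: [0.5915, 0.0032, 0.05]
tcp_rot: [[-0.997, -0.082, -0.001], [-0.082, 0.997, -0.0], [0.001, -0.0, -1.0]]
force: [-2.9, -0.3, 1.8]
opening: 0.801
grasp_force: 1.2
```

Request:
step_arm:
  targets:
    - [0.6,0.001,0,0,0]
    - [0.6,0.002,0,0,0]
    - [0.6,0.002,0,0,0]

```text
time_s: 23.2
position: [0.5916, 0.0032, 0.05]
tcp_rot: [[-0.997, -0.082, -0.002], [-0.082, 0.997, -0.0], [0.002, 0.0, -1.0]]
force: [-4.0, -2.1, 3.4]
opening: 0.8
grasp_force: 2.2
```

Request:
step_arm:
  targets:
    - [0.6,0.001,0,0,0]
    - [0.6,0.002,0,0,0]
    - [0.6,0.003,0,0,0]
    - [0.6,0.003,0,0,0]
    - [0.6,0.003,0,0,0]

```text
time_s: 23.7
position: [0.5918, 0.0032, 0.05]
tcp_rot: [[-0.997, -0.082, -0.003], [-0.082, 0.997, -0.0], [0.003, 0.0, -1.0]]
force: [-4.4, -1.8, 4.0]
opening: 0.797
grasp_force: 2.9
```

```bash
python3 - <<'E'
from h import *;from rig import *
F=[]
for i in range(6): 
    d=capture("side");F.append(read_state()["force"])
print(np.mean(F,0),np.std(F,0));s=st();e=capture("scene")
a=cv2.resize(e["color"][180:305,200:375],(420,300),interpolation=2);b=cv2.resize(d["color"][150:265,225:385],(417,300),interpolation=2)
cv2.imwrite("pics/c8.png",np.vstack([a[:,:417],b])[:,:,::-1])
E
```

```text
[-5.63241259 -2.44639468  3.85266248] [0.48798465 0.82047917 0.25731698]
24.0 pos [591.8   3.2  50. ] yaw 94.72 F [-6.1 -1.1  3.6] open 69.1 gf 2.9222367145121098
```

View pics/c8.png

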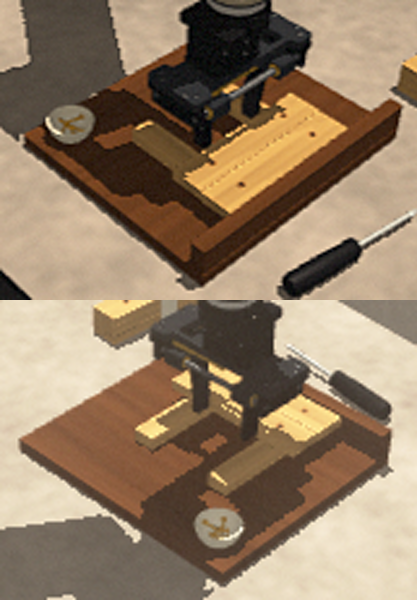

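The picture shows the slats tight together along the stop, with both holes over the bearers and both fingertips on the near face. I'll bring the push up to 10 N.

Request:
step_arm:
  targets:
    - [0.6,0.001,0,0,0]
    - [0.6,0.003,0,0,0]
    - [0.6,0.005,0,0,0]
    - [0.6,0.006,0.001,0,0]
    - [0.6,0.006,0.001,0,0]
    - [0.6,0.006,0.001,0,0]
    - [0.6,0.006,0.001,0,0]

```text
time_s: 24.75
position: [0.5918, 0.0033, 0.0499]
tcp_rot: [[-0.997, -0.083, -0.006], [-0.083, 0.997, -0.0], [0.006, 0.0, -1.0]]
force: [-7.5, -3.6, 5.2]
opening: 0.802
grasp_force: 4.1
```

```bash
cat > f.py <<'E'
from h import *;from rig import *
F=[]
for i in range(8): 
    capture("side");F.append(read_state()["force"])
print(np.mean(F,0),np.std(F,0),"push",np.mean(F,0)@[.9966,.082,0]);st()
E
python3 f.py
```

```text
[-7.65206182 -3.38583354  5.77482884] [0.63811016 0.69258014 0.51817013] push -7.903683164286267
25.15 pos [591.8   3.3  49.9] yaw 94.74 F [-7.2 -3.9  4.9] open 69.5 gf 4.111776575446129
```

Request:
step_arm:
  targets:
    - [0.6,0.001,-0.001,0.001,0]
    - [0.6,0.002,-0.001,0.002,0]
    - [0.6,0.004,-0.001,0.002,0]
    - [0.6,0.006,-0.001,0.002,0]
    - [0.6,0.006,-0.001,0.002,0]
    - [0.6,0.006,-0.001,0.002,0]
    - [0.6,0.006,-0.001,0.002,0]

```text
time_s: 25.85
position: [0.5919, 0.0033, 0.0499]
tcp_rot: [[-0.997, -0.083, -0.01], [-0.083, 0.997, 0.0], [0.009, 0.001, -1.0]]
force: [-10.6, -3.2, 5.8]
opening: 0.796
grasp_force: 4.9
```

```bash
python3 f.py
```

```text
[-9.35820812 -3.14118555  5.18231603] [0.40837868 0.39533227 0.54400744] push -9.583967429806963
26.25 pos [591.9   3.3  49.9] yaw 94.75 F [-9.5 -3.1  5. ] open 69.2 gf 4.875560738146305
```

Request:
step_arm:
  targets:
    - [0.6,0.001,-0.001,0.001,0]
    - [0.6,0.001,-0.001,0.001,0]
    - [0.6,0.001,-0.001,0.001,0]
    - [0.6,0.001,-0.001,0.001,0]
    - [0.6,0.001,-0.001,0.001,0]
    - [0.6,0.001,-0.001,0.001,0]

```text
time_s: 26.85
position: [0.5919, 0.0032, 0.0499]
tcp_rot: [[-0.997, -0.083, -0.01], [-0.083, 0.997, 0.001], [0.01, 0.001, -1.0]]
force: [-9.6, -2.9, 3.6]
opening: 0.797
grasp_force: 4.8
```

```bash
python3 f.py; python3 -c "
from rig import *
print(hand_in())"
```

```text
[-9.61558966 -2.69712333  4.03905261] [0.43224309 0.54149694 0.45528986] push -9.804060763757638
27.25 pos [591.9   3.3  49.9] yaw 94.75 F [-9.9 -2.9  3.6] open 69.6 gf 4.813813827931881
the job is handed in; nothing more can be done
None
```

Both slats are laid crosswise over the bearers, tight together and flat along the backstop with their screw holes over the bearers, and the job was handed in at about 27 s with the fingertips still pushing at about 9.8 N.

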